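Empty the catch tray, unlatch the hold-down arm and hold it up

TASK

Move both finished castings from the catch tray into the grey tote. Then pull the latch of the hold-down arm sideways against its spring, lift the arm off the ball until its coupler is about 8 cm above its closed position, and finish while still holding it up there with the gripper, so that I can slide the tray out. Leave the reference sphere, the pendant and the jar where they stand.

Things in the scene. Friction and masses are not known exactly. Their poses are not given: they have to be found in the camera images.
- fixture: Fixture fixed to the table: black base plate 360 x 270 x 12 mm. Origin on the table under the hold-down arm's centre line; x from the ball mount to the hinge (away from the robot, save for its yaw), y left (tray side), z up. Plate spans x -180..180, y -60..210 mm; ball mount at x -110; hinge blocks, 100 mm high, at x 130.
- ball (a point): Centre of the 30 mm steel ball on its post (fixture x -110, y 0, height 75 mm).
- hold_arm: Aluminium hold-down arm (tongue), level over the fixture, 0.4-0.8 kg, bar 28 mm wide. Origin on its hinge axis: fixture x 130, height 85 mm; x runs from coupler to hinge, y along the hinge axis. Its rubber foot hangs in the tray. The free end, 240 mm from the hinge, is a box coupler (56 x 46 mm, closed: 57 to 100 mm high) over the ball. Swings up to 1 rad; 3-6 N lifts it; falls shut when let go.
- coupler (a point): Centre of the coupler's socket; lies on the ball's centre when closed. On the arm 240 mm from the hinge axis and 10 mm below it, and so about 75 mm above the table when closed.
- latch_grip (a point): Point to pinch on the latch, a plain upright steel fin at the coupler's right (fixture -y) side, 10 mm thick (y), 30 mm wide (x), top 150 mm above the table. The point is mid-fin, 23 mm below its top, 27 mm above the coupler's top face, 35 mm right of the arm's centre line when latched. Free room on both sides above the coupler. The fin rides on the arm, rises and tilts with it.
- latch (a joint): Latch travel in m: 0 latched, grows as the fin is pulled away from the coupler (fixture -y, right), stop at 0.016. Spring 3 N at 0, 9 N at the stop; springs back when let go. Its keeper under the ball blocks the arm until pulled about 0.010: pull 0.012 or more and keep it pulled while lifting the first 40 mm.
- tray: Shallow loose steel catch tray 160 (x) x 220 (y) x 25 mm high, walls and floor 4 mm, lying on the fixture's base plate under the arm, mostly to its left. Origin: centre of its underside, 12 mm above the table. 1.2 kg.
- casting_a: Finished aluminium casting standing in the tray, the one nearer to the arm: round flange 56 mm dia, 10 mm thick (small gussets up to 15 mm), with a round hub 32 mm dia rising to 50 mm. Origin: centre of its underside (16 mm above the table in the tray); z up the hub. 0.11 to 0.22 kg.
- casting_b: The second casting, same as the first, farther from the arm in the tray.
- tote: Open grey plastic tote 280 (its x) x 200 (its y) x 90 mm high, walls and floor 5 mm, loose on the table to the robot's right. Origin: centre of its underside.
- ref_sphere: Bystander: steel reference sphere on a stem, 144 mm high, foot 56 mm dia. Origin: centre of its underside.
- pendant: Bystander: white joystick pendant 85 x 150 x 40 mm, stick up to 105 mm. Origin: centre of its underside.
- jar: Bystander: small jar 60 mm dia, 85 mm high. Origin: centre of its underside.
Things that resemble listed ones, but are neither listed nor needed, are in the scene too. What is shaped like the casting_b but pink is not meant. What is shaped like the casting_a but yellow is not meant.

How it is judged:
By the outcome, as a careful person would: the job done as asked, in the order asked, and still so for the second after the job is handed in, while the arm keeps its last pose, push and grip.
It also fails if it takes over 70 s, if anything falls off the work surface, if the arm or the gripper's body presses on something with over 40 N, if the wrist force passes 120 N, or if a joint passes its speed limit or range.

ROBOT

A 6-joint arm with a two-finger parallel gripper is mounted at the origin on the work surface. World frame = base frame: x ahead of the robot, y to its left, z up, the work surface at z = 0. Lengths are in m, angles in rad, forces in N, time in s.
With the tool pointing down it reaches from about 0.35 to 0.925 m from the base axis. Payload 6.4 kg.
Tool frame: the origin (TCP) lies between the finger pads; the fingertips stand 17 mm ahead of it and the grasp point (between the pads) lies 2 mm behind it; z points along the fingers, y is the line along which they close (so a half turn about z gives the same grasp; the last joint's range is limited). The gripper opens to 94 mm and grips with 3 to 60 N. Pads are 16 mm wide; open, the fingers measure 119 mm over their backs; the gripper's body (75 mm by 177 mm) begins 78 mm behind the grasp point.
Start: joints at [-1.439, 0.245, 1.558, -0, 1.339, -0.174], TCP at [0.196, -0.62, 0.222] pointing down, gripper open.
Joint ranges: [-3.13, 3.13], [-1.02, 2.26], [0.13, 2.54], [-0.95, 4.09], [0.21, 2.88], [-2.74, 2.74]. Speed limits (rad/s): [2.57, 2.57, 3.14, 3.14, 3.14, 3.14].

INTERFACE

Orientations are given as a unit quaternion [x, y, z, w].
In Python, from cell import env, viewer, workorder gives the robot as it stands.
- The arm moves only by the tool drive_tool, never from a script. Its argument "motion" is a list of rows, each a list of 4 numbers: the shift along the tool's x, y, z in mm, then the turn about the tool's z in rad. A call has 1 to 20 rows; each row is the pose to reach, as a shift and turn from the pose commanded when the call began, along the tool's axes at that moment; what a row does not reach only later rows make up. A row lasts 1/10 s, in which the tool goes at most 50 mm and 8.59 degrees, less where a joint would pass 70% of its speed; a pose out of reach is approached as far as the arm can. A call with a gripper value outside its range is refused whole. "grip" is the finger opening in mm, from 0 to 94, set as the call begins (left out, the last holds). The fingers move at their own pace and stop on an object; the grip force is fixed at half the most. Time passes only in rows, so rows that repeat a pose let the fingers close. It gives the time, the measured TCP pose, the force, the opening and the grip force at its end, in the units of the state.
- env.get_state(): the state, without advancing time (a new reading comes with each control period).
- viewer.get_image(name): name is "side" or "top"; returns a dict with "image" (384x512x3 uint8, red, green, blue), "intrinsics" (3x3 intrinsics, pixels), "dist_coeffs" ([k1, k2, p1, p2, k3] as OpenCV has them; the pictures are not rectified), "R" (3x3) and "t" (3): a world point X has camera coordinates R X + t. Camera axes: x right, y down, z forward; pixel columns grow to the right and rows downward; lengths in m; the calibration is good to about 2 mm. A picture is of the moment at which its call begins. There is no depth.
- workorder.finish_job(): hands the job in; it is judged then, once.
The state is a dict: "time": time; "joint_pos": joint angles; "dq": joint speeds; "effort": joint torques, N m; "ee_pos": TCP position; "ee_rot": TCP orientation; "force": force on the tool from outside, world axes, zero at the start; "torque": the same for the moment, N m; "finger_gap": finger opening in m; "grasp_force": force on a finger pad.
Only numpy, scipy, OpenCV 4.12 (cv2) and the standard library are available. Lean on these libraries where they do the work, as an engineer would, in place of code of your own. Each camera call takes 0.05 s, during which the arm holds its last target. There are 200 camera calls.

## Working session

There is one attempt and no reset: what is moved stays moved. The work goes in short steps, Python scripts to look and compute and a tool call to move; the robot and the scene stay as the last step left them, time stands still between calls to the robot, and variables do not carry over. Pictures are saved under pics/ and viewed, at most 10 in all, crops included, and the job is handed in when it is done.

Besides the shell and the picture viewer there is one more tool, called after "Call:" by a JSON object that holds its "fn" and its "kwargs". drive_tool: Moves the arm, as the interface text tells. Its arguments: {"type":"object","properties":{"motion":{"type":"array"},"grip":{"type":"number"}},"required":["motion"]}

```bash
ls; mkdir -p pics; cat > h.py <<'E'
import numpy as np, cv2
from cell import env, viewer, workorder
from scipy.spatial.transform import Rotation as Ro
def ray(c,uv):
    p=cv2.undistortPoints(np.array([[uv]],float),np.array(c["intrinsics"]),np.array(c["dist_coeffs"]))[0,0]
    R=np.array(c["R"]);t=np.array(c["t"]).ravel()
    d=R.T@np.array([p[0],p[1],1.]);return -R.T@t,d/np.linalg.norm(d)
def plane(c,uv,z):
    o,d=ray(c,uv);return o+d*(z-o[2])/d[2]
def tri(c1,u1,c2,u2):
    o1,d1=ray(c1,u1);o2,d2=ray(c2,u2)
    s=np.linalg.lstsq(np.c_[d1,-d2],o2-o1,rcond=None)[0]
    a=o1+s[0]*d1;b=o2+s[1]*d2;return (a+b)/2,np.linalg.norm(a-b)
def proj(c,X):
    r=cv2.Rodrigues(np.array(c["R"]))[0]
    return cv2.projectPoints(np.array(X,float).reshape(-1,3),r,np.array(c["t"],float),np.array(c["intrinsics"]),np.array(c["dist_coeffs"]))[0][:,0]
def save(c,name,crop=None,s=1.5):
    im=np.array(c["image"])[:,:,::-1]
    if crop: x0,y0,x1,y1=crop; im=im[y0:y1,x0:x1]
    cv2.imwrite("pics/"+name,cv2.resize(im,None,fx=s,fy=s,interpolation=cv2.INTER_CUBIC))
E
python3 - <<'E'
from h import *
for n in("side","top"):
    c=viewer.get_image(n);save(c,n+"0.png");o,d=ray(c,(256,192));print(n,o,d,c["intrinsics"][0][0])
print(env.get_state())
E
```

```text
pics
side [0.02811127 0.95890181 1.18239758] [ 0.37164708 -0.57613692 -0.727973  ] 492.6172502530512
top [0.46269577 0.08488802 1.52767938] [ 0.07383012  0.00116465 -0.99727015] 432.66108348491065
{'time': 0.1, 'joint_pos': array([-1.43909846e+00,  2.45731626e-01,  1.55885046e+00, -1.85358259e-05,
        1.33867273e+00, -1.74087468e-01]), 'dq': array([-0.00029307, -0.00148616, -0.00150358,  0.00087419,  0.00059174,
       -0.00040018]), 'effort': array([ 8.59738084e-04, -4.16914058e+01, -3.15525877e+01,  6.87430543e-02,
        3.09424486e-02, -4.78357390e-05]), 'ee_pos': array([ 0.19562093, -0.61935133,  0.22148597]), 'ee_rot': array([ 9.88334000e-01,  1.52299752e-01,  8.59766991e-06, -8.31082671e-04]), 'force': array([-0.0277881 ,  0.07073569, -0.37251153]), 'torque': array([-0.01899753, -0.01004003,  0.03725088]), 'grasp_force': 0.0, 'finger_gap': 0.09380592004897914}
```

View pics/side0.png

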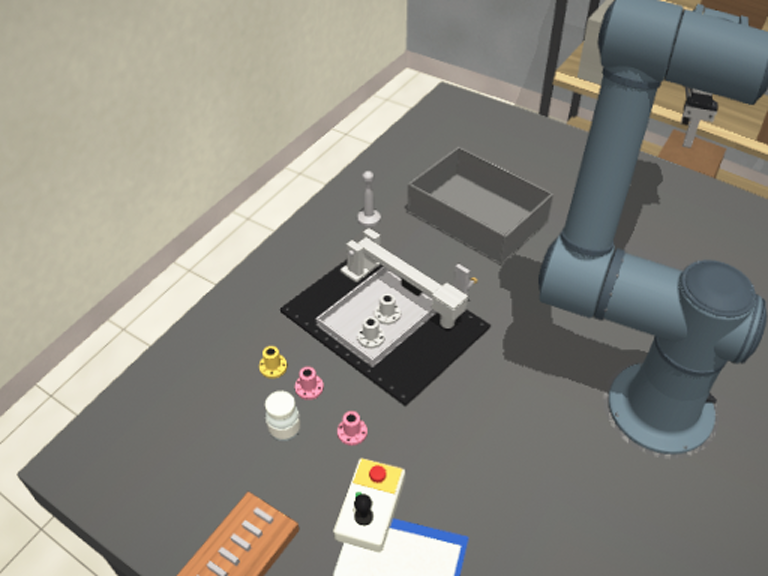

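View pics/top0.png

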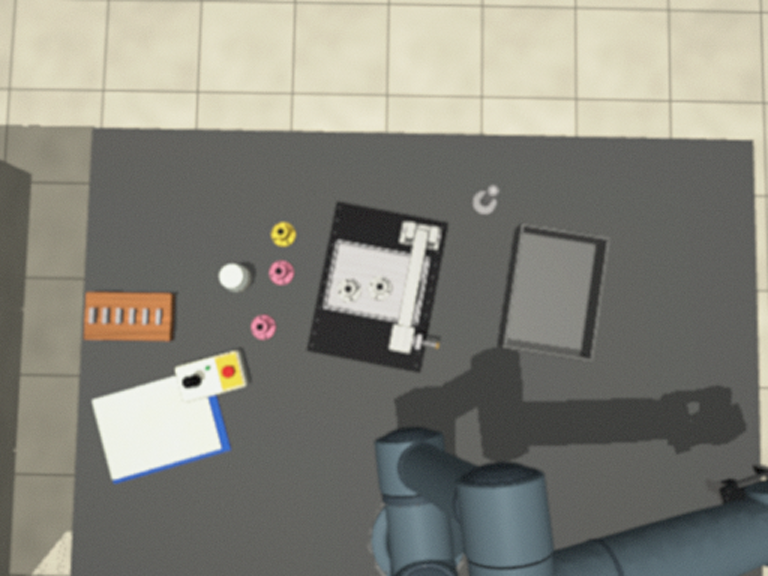

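The side view (1.5x) shows the castings' hub tops at about (387,299) and (371,322), and the fin at (462,272). In the top view the castings are at (380,287) and (348,289), the fin is near (420,340) and the tote is centred near (554,292). Next I'll enlarge the fixture in both views.

```bash
python3 - <<'E'
from h import *
a=viewer.get_image("side");b=viewer.get_image("top")
A=np.array(a["image"])[145:275,180:330,::-1];B=np.array(b["image"])[130:252,200:300,::-1]
f=lambda I,s:cv2.resize(I,None,fx=s,fy=s,interpolation=cv2.INTER_CUBIC)
A=f(A,3);B=f(B,3.4);H=max(A.shape[0],B.shape[0])
p=lambda I:cv2.copyMakeBorder(I,0,H-I.shape[0],0,0,cv2.BORDER_CONSTANT)
cv2.imwrite("pics/z.png",np.hstack([p(A),p(B)]));print(A.shape,B.shape)
# candidates
g=np.array(b["image"]).astype(int).sum(2)
m=(g<90).astype(np.uint8);m[:,:200]=0;m[:,302:]=0;m[:130]=0;m[252:]=0
n,l,st,ce=cv2.connectedComponentsWithStats(m)
for i in range(1,n):
  if st[i,4]>4: print("top dark",st[i],ce[i])
  if st[i,4]>1500:
    r=cv2.boxPoints(cv2.minAreaRect(np.argwhere(l==i)[:,::-1].astype(np.float32)));print(r,[plane(b,q,.012).round(3) for q in r])
g=np.array(a["image"]).astype(int).sum(2)
m=(g<110).astype(np.uint8);m[:,210:][:, :0]=0
m2=np.zeros_like(m);m2[185:235,225:290]=m[185:235,225:290]
n,l,st,ce=cv2.connectedComponentsWithStats(m2)
for i in range(1,n):
  if st[i,4]>4: print("side dark",st[i],ce[i])
E
```

```text
(390, 450, 3) (415, 340, 3)
top dark [278 220   6   4   8] [281.   220.75]
side dark [268 186  13  11  47] [273.40425532 191.34042553]
side dark [286 211   4   5  14] [287.85714286 213.        ]
```

View pics/z.png

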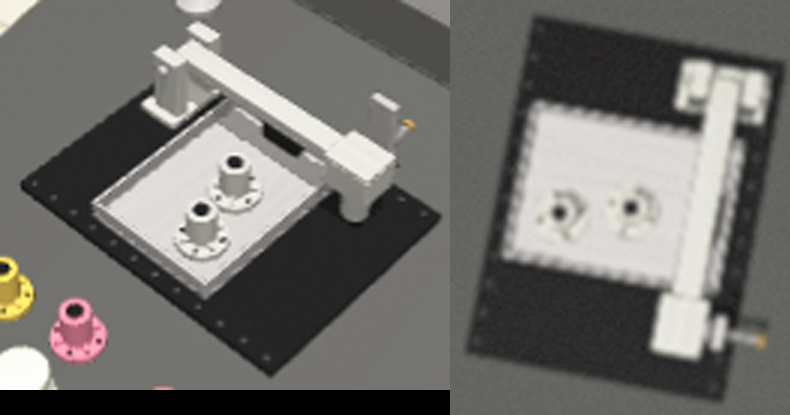

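The zoom shows the bores in the side crop at (235,162) for casting a and (201,210) for casting b, and in the top crop at (630,207) and (559,213). The fin top is at (384,100) in the side crop and (718,332) in the top crop, clear on both sides, with an orange-tipped pin to its right. The black plate outline gives the yaw.

```bash
python3 - <<'E'
from h import *
a=viewer.get_image("side");b=viewer.get_image("top")
def cen(c,u,r=3.2):
    g=np.array(c["image"]).astype(float).sum(2)
    v,uu=np.mgrid[:384,:512]
    for _ in range(3):
        k=(np.hypot(uu-u[0],v-u[1])<r);w=k*np.clip(np.median(g[k])-g,0,None);u=((w*uu).sum()/w.sum(),(w*v).sum()/w.sum())
    return u
for n,ua,ub in(("a",(258.3,199),(252.9,190.9)),("b",(247,215),(232.1,192.6))):
    x,y=cen(a,ua),cen(b,ub);print(n,np.round([x,y],1),tri(a,x,b,y),plane(b,y,.066),plane(a,x,.066))
S=lambda x,y:(180+x/3,145+y/3); T=lambda x,y:(200+(x-450)/3.4,130+y/3.4)
print("fin",tri(a,S(385,101),b,T(717,331)),plane(b,T(717,331),.15),plane(a,S(385,101),.15))
print("coupler top",plane(b,T(679,326),.1),plane(a,S(361,158),.1), tri(a,S(361,158),b,T(679,326)))
# plate by mask
g=np.array(b["image"]).astype(float).sum(2)
m=(g<200).astype(np.uint8);k=np.zeros_like(m);k[125:255,195:305]=m[125:255,195:305]
k=cv2.morphologyEx(k,cv2.MORPH_CLOSE,np.ones((3,3)))
n,l,st,ce=cv2.connectedComponentsWithStats(k);i=1+np.argmax(st[1:,4]);print(st[i])
r=cv2.boxPoints(cv2.minAreaRect(np.argwhere(l==i)[:,::-1].astype(np.float32)))
P=np.array([plane(b,q,.012) for q in r]);print("plate box",r.round(1).tolist(),P.round(3).tolist())
P2=np.array([plane(b,T(*q),.012) for q in((535,15),(785,65),(722,400),(467,352))])
P3=np.array([plane(a,S(*q),.012) for q in((22,185),(270,376),(441,215))])
print("hand",P2.round(3).tolist(),P3.round(3).tolist())
for Q in(P2,):
    e=(Q[0]+Q[1]-Q[2]-Q[3])[:2];print("yaw deg",np.degrees(np.arctan2(e[1],e[0])),np.linalg.norm(e)/2,np.linalg.norm(Q[0]-Q[1]))
tt=np.array([plane(b,(x/1.5,y/1.5),.09) for x,y in((521,226),(607,239),(592,358),(501,346))]);print("tote",tt.round(3).tolist(),tt.mean(0))
print("sphere",plane(b,(493/1.5,190/1.5),.13))
E
```

```text
a [[257.7 198.8]
 [252.7 190.6]] (array([0.57604902, 0.09827032, 0.06872511]), np.float64(0.0019082974104050474)) [0.57541371 0.09784687 0.066     ] [0.57826598 0.09655924 0.066     ]
b [[246.6 214.5]
 [231.6 192.2]] (array([0.56963277, 0.16937845, 0.06855723]), np.float64(0.0019401037331896593)) [0.56896253 0.1690611  0.066     ] [0.57177078 0.16796373 0.066     ]
fin (array([0.45355858, 0.01327662, 0.15101908]), np.float64(0.0004976457763617513)) [0.45332783 0.01311458 0.15      ] [0.45419998 0.01245754 0.15      ]
coupler top [0.45721663 0.04735426 0.1       ] [0.45658328 0.05014904 0.1       ] (array([0.45750288, 0.04742012, 0.09692908]), np.float64(0.000664191483346537))
[ 205  135   93  113 3612]
plate box [[204.3000030517578, 233.3000030517578], [223.39999389648438, 133.6999969482422], [299.3999938964844, 148.3000030517578], [280.20001220703125, 247.89999389648438]] [[0.428, 0.265, 0.012], [0.78, 0.206, 0.012], [0.733, -0.064, 0.012], [0.381, -0.001, 0.012]]
hand [[0.778, 0.2, 0.012], [0.73, -0.061, 0.012], [0.382, -0.0, 0.012], [0.427, 0.262, 0.012]] [[0.775, 0.205, 0.012], [0.426, 0.269, 0.012], [0.381, 0.002, 0.012]]
yaw deg -10.01692157087203 0.3547818252452438 0.2657640738319311
tote [[0.713, -0.218, 0.09], [0.687, -0.411, 0.09], [0.422, -0.376, 0.09], [0.445, -0.174, 0.09]] [ 0.56684872 -0.29461223  0.09      ]
sphere [ 0.78487122 -0.14814769  0.13      ]
```

The measurements agree with each other:
- The bores triangulate to z ≈ 0.068 (0.066 expected), with the castings 71 mm apart.
- The fin top is at z = 0.151 (0.150 expected) and lies 35 mm from the coupler.
- The fixture yaw is −10°.
- The tote is centred at (0.567, −0.295).

I'll move above casting a, turning so the fingers close along fixture x.

Call:
{"fn": "drive_tool", "kwargs": {"motion": [[579,-570,20,-1.09],[579,-570,20,-1.09],[579,-570,20,-1.09],[579,-570,20,-1.09],[579,-570,20,-1.09],[579,-570,20,-1.09],[579,-570,20,-1.09],[579,-570,20,-1.09],[579,-570,20,-1.09],[579,-570,20,-1.09],[579,-570,20,-1.09],[579,-570,20,-1.09],[579,-570,20,-1.09],[579,-570,20,-1.09],[579,-570,20,-1.09],[579,-570,20,-1.09],[579,-570,20,-1.09],[579,-570,20,-1.09],[579,-570,20,-1.09],[579,-570,20,-1.09]], "grip": 70}}

```text
time: 2.3
ee_pos: [0.5758, 0.0966, 0.2025]
ee_rot: [0.767, 0.642, -0.0, 0.0]
force: [-0.1, 0.5, 0.2]
finger_gap: 0.07
grasp_force: 0.0
```

Call:
{"fn": "drive_tool", "kwargs": {"motion": [[0,0,30,0],[0,0,60,0],[0,0,90,0],[0,0,110,0],[0,0,125,0],[0,0,137,0],[0,0,145,0],[0,0,148,0],[0,0,148,0],[0,0,148,0]]}}

```text
time: 3.3
ee_pos: [0.5769, 0.098, 0.0553]
ee_rot: [0.766, 0.643, 0.001, 0.0]
force: [0.1, -0.5, -0.6]
finger_gap: 0.0702
grasp_force: 0.0
```

```bash
python3 - <<'E'
from h import *
a=viewer.get_image("side");b=viewer.get_image("top")
A=np.array(a["image"])[145:275,180:330,::-1];B=np.array(b["image"])[130:252,200:300,::-1]
f=lambda I,s:cv2.resize(I,None,fx=s,fy=s,interpolation=cv2.INTER_CUBIC)
A=f(A,3);B=f(B,3.2)
cv2.imwrite("pics/g1.png",np.hstack([A,B[:390]]));s=env.get_state();print(s["ee_pos"],s["force"])
E
```

```text
[0.57684925 0.09807158 0.05528839] [ 0.66807006 -0.06883682  0.1099954 ]
```

View pics/g1.png

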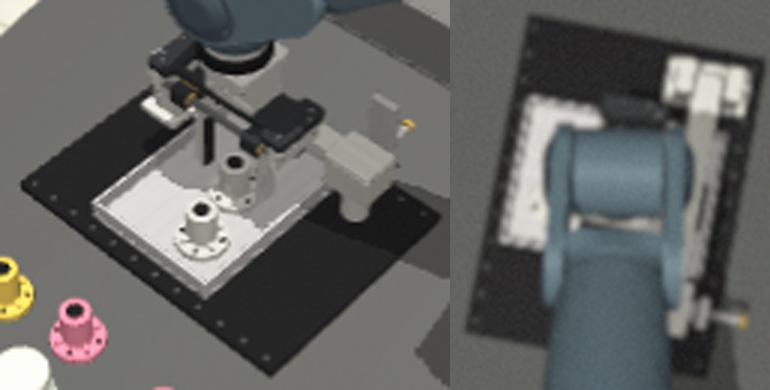

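The side crop shows the fingers straddling casting a's hub at (235,165), with casting b untouched at (202,210). I'll close and lift.

Call:
{"fn": "drive_tool", "kwargs": {"motion": [[0,0,1,0],[0,0,1,0],[0,0,1,0],[0,0,1,0],[0,0,1,0],[0,0,1,0],[0,0,1,0],[0,0,1,0]], "grip": 10}}

```text
time: 4.2
ee_pos: [0.5762, 0.098, 0.0534]
ee_rot: [0.766, 0.643, 0.0, -0.0]
force: [-0.0, -0.1, 0.2]
finger_gap: 0.0314
grasp_force: 30.0
```

Call:
{"fn": "drive_tool", "kwargs": {"motion": [[0,0,-10,0],[0,0,-25,0],[0,0,-50,0],[0,0,-80,0],[0,0,-110,0],[0,0,-140,0],[0,0,-155,0],[0,0,-155,0],[0,0,-155,0]]}}

```text
time: 5.1
ee_pos: [0.5757, 0.098, 0.2077]
ee_rot: [0.766, 0.643, -0.0, -0.0]
force: [-0.4, -0.8, -2.3]
finger_gap: 0.0316
grasp_force: 30.0
```

Call:
{"fn": "drive_tool", "kwargs": {"motion": [[-20,6,0,0],[-50,15,0,0],[-90,27,0,0],[-130,39,0,0],[-170,51,0,0],[-210,63,0,0],[-250,75,0,0],[-290,87,0,0],[-330,98,0,0],[-360,107,0,0],[-380,113,0,0],[-388,115,0,0],[-388,115,20,0],[-388,115,50,0],[-388,115,80,0],[-388,115,110,0],[-388,115,130,0],[-388,115,140,0],[-388,115,140,0],[-388,115,140,0]]}}

```text
time: 7.1
ee_pos: [0.6224, -0.304, 0.0691]
ee_rot: [0.766, 0.643, 0.0, 0.0]
force: [0.4, 0.1, -1.4]
finger_gap: 0.0315
grasp_force: 30.0
```

```bash
python3 - <<'E'
from h import *
a=viewer.get_image("side");b=viewer.get_image("top")
A=np.array(a["image"])[80:200,240:400,::-1]
save(a,"t1.png",(220,70,400,205),4);s=env.get_state();print(s["ee_pos"],s["force"])
E
```

```text
[ 0.62287538 -0.3045438   0.07019263] [-0.2311304   0.20294806 -0.66193131]
```

View pics/t1.png

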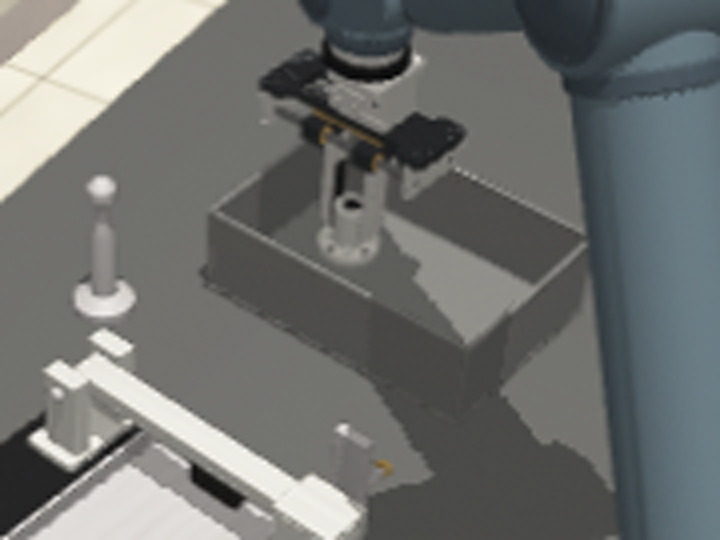

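The casting hangs upright in the left half of the tote at (350,235), clear of the walls. I'll lower and release it.

Call:
{"fn": "drive_tool", "kwargs": {"motion": [[0,0,10,0],[0,0,17,0],[0,0,22,0],[0,0,24,0],[0,0,24,0]]}}

```text
time: 7.7
ee_pos: [0.6216, -0.3039, 0.0438]
ee_rot: [0.766, 0.643, -0.0, -0.001]
force: [0.4, 0.2, -1.6]
finger_gap: 0.0315
grasp_force: 30.0
```

Call:
{"fn": "drive_tool", "kwargs": {"motion": [[0,0,0,0],[0,0,0,0],[0,0,0,0],[0,0,0,0],[0,0,0,0],[0,0,-15,0],[0,0,-40,0],[0,0,-80,0],[0,0,-120,0],[0,0,-160,0],[0,0,-165,0]], "grip": 65}}

```text
time: 8.8
ee_pos: [0.6247, -0.3059, 0.2183]
ee_rot: [0.766, 0.643, 0.002, 0.006]
force: [0.0, -0.3, 1.9]
finger_gap: 0.0652
grasp_force: 0.0
```

Call:
{"fn": "drive_tool", "kwargs": {"motion": [[45,-13,0,0],[90,-26,0,0],[135,-39,0,0],[180,-52,0,0],[225,-65,0,0],[270,-79,0,0],[315,-92,0,0],[360,-105,0,0],[405,-118,0,0],[440,-128,0,0],[457,-133,0,0],[457,-133,20,0],[457,-133,50,0],[457,-133,80,0],[457,-133,100,0],[457,-133,110,0],[457,-133,110,0],[457,-133,110,0]], "grip": 70}}

```text
time: 10.6
ee_pos: [0.5712, 0.1691, 0.1005]
ee_rot: [0.766, 0.643, 0.001, 0.0]
force: [0.4, 0.9, 0.2]
finger_gap: 0.0697
grasp_force: 0.0
```

Call:
{"fn": "drive_tool", "kwargs": {"motion": [[0,0,15,0],[0,0,30,0],[0,0,40,0],[0,0,46,0],[0,0,46,0],[0,0,46,0]]}}

```text
time: 11.2
ee_pos: [0.5707, 0.1691, 0.0535]
ee_rot: [0.766, 0.643, 0.0, 0.0]
force: [-0.5, -0.0, -0.0]
finger_gap: 0.07
grasp_force: 0.0
```

Call:
{"fn": "drive_tool", "kwargs": {"motion": [[0,0,0,0],[0,0,0,0],[0,0,0,0],[0,0,0,0],[0,0,0,0],[0,0,0,0],[0,0,0,0],[0,0,0,0]], "grip": 10}}

```text
time: 12.0
ee_pos: [0.5705, 0.1691, 0.0536]
ee_rot: [0.766, 0.643, 0.0, -0.0]
force: [-1.1, -0.6, 1.5]
finger_gap: 0.0317
grasp_force: 30.0
```

Call:
{"fn": "drive_tool", "kwargs": {"motion": [[0,0,-10,0],[0,0,-25,0],[0,0,-50,0],[0,0,-80,0],[0,0,-110,0],[0,0,-140,0],[0,0,-155,0],[0,0,-155,0],[0,0,-155,0]]}}

```text
time: 12.9
ee_pos: [0.57, 0.169, 0.2077]
ee_rot: [0.766, 0.643, -0.0, -0.0]
force: [0.3, -0.3, -2.5]
finger_gap: 0.0314
grasp_force: 30.0
```

Call:
{"fn": "drive_tool", "kwargs": {"motion": [[-20,1,0,0],[-50,3,0,0],[-90,5,0,0],[-130,7,0,0],[-170,9,0,0],[-215,11,0,0],[-260,13,0,0],[-305,15,0,0],[-350,17,0,0],[-395,20,0,0],[-430,22,0,0],[-450,23,0,0],[-458,23,0,0],[-458,23,25,0],[-458,23,60,0],[-458,23,95,0],[-458,23,125,0],[-458,23,140,0],[-458,23,140,0],[-458,23,140,0]]}}

```text
time: 14.9
ee_pos: [0.5142, -0.2858, 0.0694]
ee_rot: [0.766, 0.643, 0.0, 0.001]
force: [0.4, 0.2, -1.6]
finger_gap: 0.0316
grasp_force: 30.0
```

Call:
{"fn": "drive_tool", "kwargs": {"motion": [[0,0,10,0],[0,0,17,0],[0,0,22,0],[0,0,24,0],[0,0,24,0]]}}

```text
time: 15.4
ee_pos: [0.5132, -0.2858, 0.0441]
ee_rot: [0.766, 0.643, -0.0, -0.0]
force: [0.5, -1.1, -1.5]
finger_gap: 0.0314
grasp_force: 30.0
```

Call:
{"fn": "drive_tool", "kwargs": {"motion": [[0,0,0,0],[0,0,0,0],[0,0,0,0],[0,0,0,0],[0,0,0,0],[0,0,-15,0],[0,0,-40,0],[0,0,-80,0],[0,0,-120,0],[0,0,-160,0],[0,0,-180,0],[0,0,-180,0]], "grip": 65}}

```text
time: 16.6
ee_pos: [0.5152, -0.2873, 0.2299]
ee_rot: [0.766, 0.643, 0.001, 0.004]
force: [-0.2, 0.0, 0.4]
finger_gap: 0.0648
grasp_force: 0.0
```

Call:
{"fn": "drive_tool", "kwargs": {"motion": [[20,-8,0,-0.14],[45,-18,0,-0.28],[75,-29,0,-0.42],[105,-41,0,-0.56],[135,-53,0,-0.7],[165,-64,0,-0.84],[195,-76,0,-0.98],[225,-88,0,-1.12],[255,-99,0,-1.26],[275,-107,0,-1.4],[284,-110,0,-1.54],[284,-110,0,-1.571],[284,-110,0,-1.571],[284,-110,0,-1.571]], "grip": 50}}

```text
time: 18.0
ee_pos: [0.454, 0.0129, 0.2236]
ee_rot: [0.088, 0.996, 0.0, -0.001]
force: [0.6, 0.1, -0.5]
finger_gap: 0.0501
grasp_force: 0.0
```

```bash
python3 - <<'E'
from h import *
a=viewer.get_image("side");b=viewer.get_image("top")
save(a,"f1.png",(220,80,390,260),3.3);s=env.get_state();print(s["ee_pos"],s["ee_rot"])
S=lambda x,y:(180+x/3,145+y/3); T=lambda x,y:(200+(x-450)/3.4,130+y/3.4)
print("pin",tri(a,S(408,125),b,T(760,340)))
print((proj(a,[[s["ee_pos"][0],s["ee_pos"][1],.15],s["ee_pos"]])-[220,80])*3.3)
E
```

```text
[0.45429562 0.01271544 0.22394598] [ 8.77688318e-02  9.96140754e-01  4.81041157e-05 -4.77590546e-04]
pin (array([ 0.4451191 , -0.03252595,  0.08161308]), np.float64(0.00081820979928615))
[[291.26921762 325.73037413]
 [297.69716023 265.44042721]]
```

View pics/f1.png

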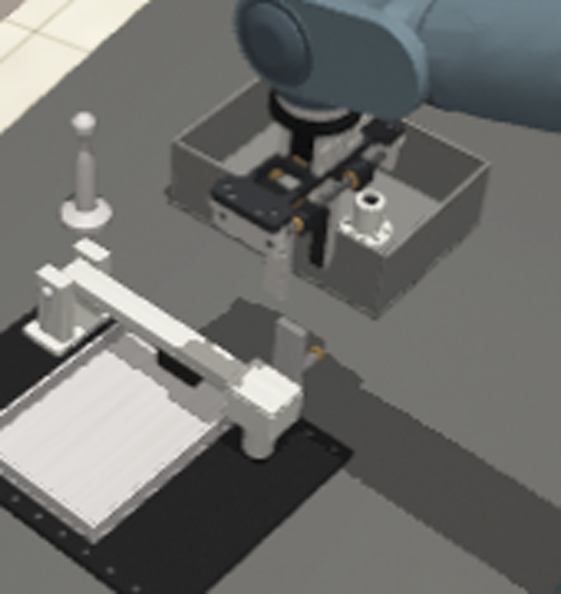

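The casting stands upright in the tote at (368,215), the tray is empty, and the open fingers are centred over the fin (top at 290,323). I'll descend around the fin; the orange pin is at z ≈ 0.08, below the fingertips.

Call:
{"fn": "drive_tool", "kwargs": {"motion": [[0,0,25,0],[0,0,50,0],[0,0,70,0],[0,0,85,0],[0,0,94,0],[0,0,98,0],[0,0,98,0],[0,0,98,0]]}}

```text
time: 18.9
ee_pos: [0.4551, 0.0127, 0.1272]
ee_rot: [0.087, 0.996, -0.0, 0.001]
force: [1.3, 0.0, 0.7]
finger_gap: 0.0497
grasp_force: 0.0
```

Call:
{"fn": "drive_tool", "kwargs": {"motion": [[0,0,0,0],[0,0,0,0],[0,0,0,0],[0,0,0,0],[0,0,0,0],[0,0,0,0],[0,0,0,0],[0,0,0,0]], "grip": 2}}

```text
time: 19.7
ee_pos: [0.4546, 0.0132, 0.1265]
ee_rot: [0.087, 0.996, 0.0, 0.0]
force: [0.6, 3.1, 0.6]
finger_gap: 0.0097
grasp_force: 30.0
```

Call:
{"fn": "drive_tool", "kwargs": {"motion": [[0,-3,0,0],[0,-6,0,0],[0,-9,0,0],[0,-12,0,0],[0,-14,0,0],[0,-14,0,0],[0,-14,0,0],[0,-14,0,0]]}}

```text
time: 20.5
ee_pos: [0.4523, -0.0, 0.1265]
ee_rot: [0.088, 0.996, 0.001, 0.0]
force: [1.1, 7.2, 0.6]
finger_gap: 0.0101
grasp_force: 30.0
```

Call:
{"fn": "drive_tool", "kwargs": {"motion": [[0,-1,0,0],[0,-2,0,0],[0,-2,0,0],[0,-2,0,0],[0,-2,0,0]]}}

```text
time: 21.0
ee_pos: [0.452, -0.0019, 0.1265]
ee_rot: [0.088, 0.996, 0.002, 0.0]
force: [2.4, 8.7, 0.9]
finger_gap: 0.01
grasp_force: 30.0
```

Call:
{"fn": "drive_tool", "kwargs": {"motion": [[-0.5,0,-3,0],[-1,0,-6,0],[-2,0,-9,0],[-2.5,0,-12,0],[-4,0,-18,0],[-5.5,0,-24,0],[-5.5,0,-24,0],[-5.5,0,-24,0]]}}

```text
time: 21.8
ee_pos: [0.4561, -0.0024, 0.1488]
ee_rot: [0.088, 0.996, 0.002, -0.001]
force: [2.8, 8.4, -5.1]
finger_gap: 0.0096
grasp_force: 30.0
```

Call:
{"fn": "drive_tool", "kwargs": {"motion": [[-1.5,0,-6,0],[-3.5,0,-12,0],[-5.5,0,-17.5,0],[-7.5,0,-23,0],[-10,0,-29,0],[-12.5,0,-34.5,0],[-15,0,-40,0],[-17.5,0,-45.5,0],[-20,0,-50,0],[-22.5,0,-55,0],[-22.5,0,-55,0],[-22.5,0,-55,0],[-22.5,0,-55,0]]}}

```text
time: 23.1
ee_pos: [0.4776, -0.0061, 0.203]
ee_rot: [0.087, 0.996, 0.002, -0.003]
force: [1.9, 8.7, -6.1]
finger_gap: 0.0099
grasp_force: 30.0
```

```bash
python3 - <<'E'
from h import *
a=viewer.get_image("side");b=viewer.get_image("top")
save(a,"l1.png",(200,80,390,260),3.2);s=env.get_state();print(s["ee_pos"],s["force"],s["finger_gap"],s["grasp_force"])
R=np.array([[.985,.174],[-.174,.985]])
o=np.array([.5675,.0276])
def W(x,y,z): return [*(o+R@[x,y]),z]
th=.3375
for th in(0,.3375):
  c,si=np.cos(th),np.sin(th)
  pts=[]
  for r,h in((-240,15),(-240,-10),(-268,15)):
    x=r*c+h*si;z=-r*si+h*c
    pts+=[W(.13+x/1000,y,.085+z/1000) for y in(-.028,.028)]
  print(((proj(a,pts)-[200,80])*3.2).round().tolist())
E
```

```text
[ 0.47752639 -0.00605722  0.20300426] [ 1.22742103  8.13906879 -6.54081099] 0.00975640786186276 29.998796582221985
[[339.0, 357.0], [301.0, 389.0], [337.0, 375.0], [300.0, 407.0], [362.0, 372.0], [325.0, 405.0]]
[[330.0, 288.0], [290.0, 320.0], [335.0, 311.0], [296.0, 343.0], [353.0, 295.0], [314.0, 327.0]]
```

View pics/l1.png

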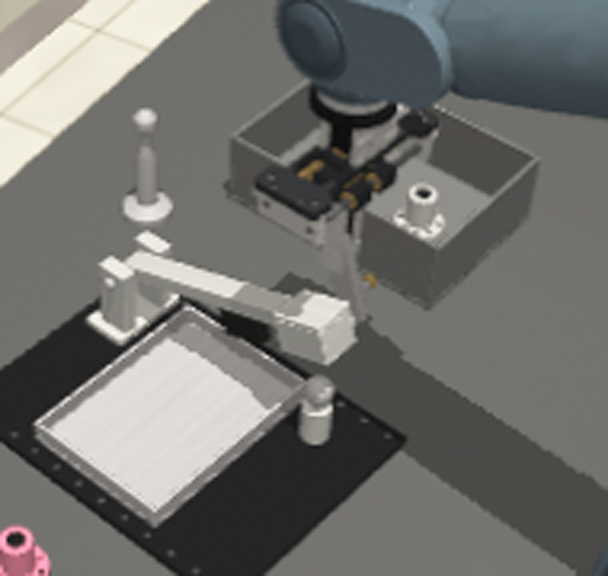

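The arm is up, with its coupler at (320,325) above the bare ball at (318,390), and the fin is held by the gripper. The TCP rose 76.5 mm, which puts the coupler about 79 mm up. Casting b is visible in the tote. Before handing in, I'll check that casting a is in the tote using the top view and that the hold is steady.

Call:
{"fn": "drive_tool", "kwargs": {"motion": [[0,0,0,0],[0,0,0,0],[0,0,0,0],[0,0,0,0],[0,0,0,0],[0,0,0,0],[0,0,0,0],[0,0,0,0],[0,0,0,0],[0,0,0,0]]}}

```text
time: 24.2
ee_pos: [0.4775, -0.0061, 0.203]
ee_rot: [0.087, 0.996, 0.002, -0.003]
force: [1.3, 8.6, -7.2]
finger_gap: 0.0099
grasp_force: 30.0
```

```bash
python3 - <<'E'
from h import *
b=viewer.get_image("top");print(proj(b,[[.621,-.304,.055],[.513,-.286,.055]]))
save(b,"top2.png",(190,80,430,270),3)
E
```

```text
[[370.23326257 179.53734137]
 [365.03902793 210.98409379]]
```

View pics/top2.png

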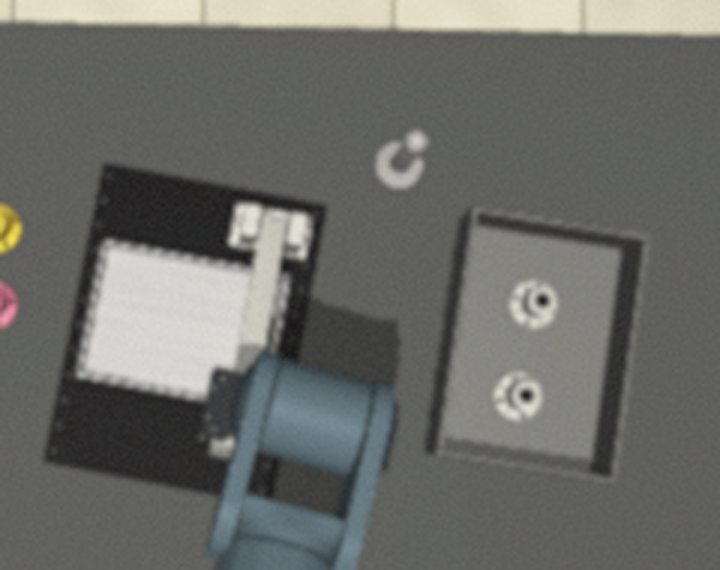

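The top view shows both castings upright in the tote at (533,303) and (518,395), an empty tray, and the sphere where it was. The hold is steady, so I'm handing in.

```bash
python3 -c "
from cell import workorder
print(workorder.finish_job())"
```

```text
the job is handed in; nothing more can be done
None
```

Both castings are upright in the tote, and the gripper is holding the unlatched hold-down arm with its coupler about 8 cm above closed; the job was handed in at about 24 s, with no verdict returned.

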